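Pry the orange cover off its spring catches

ROBOT

A 7-joint arm with a two-finger parallel gripper is mounted at the origin on the work surface. World frame = base frame: x ahead of the robot, y to its left, z up, the work surface at z = 0. Lengths are in m, angles in degrees, forces in N, time in s.
With the tool pointing down it reaches from about 0.4 to 0.9 m from the base axis. Payload 5.5 kg.
Tool frame: the origin (TCP) lies midway between the tips of the shut fingers; the grasp point (between the pads) lies behind it (env.grip_point_offset is the x of the grasp point in the tool frame, in m); x points along the fingers, z is the direction in which the jaws open and shut, and the axes are right-handed (so a half turn about x gives the same grasp; the last joint's range is limited). The gripper opens to 85 mm and grips with 20 to 120 N. Pads are 22 mm wide; open, the fingers measure 114 mm over their backs; the gripper's body (76 mm by 85 mm) begins 54 mm behind the grasp point. The pads swing forward as they close: fully open they stand 13 mm farther back than shut.
Start: joints at [92.086, 28.699, -24.465, 88.831, 12.651, 65.22, -12.049], TCP at [0.146, -0.633, 0.231] pointing down, gripper open.
Joint ranges: [-164.97, 164.97], [-17.58, 116.51], [-87.97, 89.64], [11.32, 138.91], [-80.73, 260.73], [10.89, 115.49], [-147.41, 147.41]. Speed limits (degrees/s): [147.25, 147.25, 180, 180, 180, 180, 180].

INTERFACE

Orientations are given as [roll, pitch, yaw] about the fixed x, y, z axes, in that order (R = Rz(yaw) Ry(pitch) Rx(roll)).
In Python, from cell import env, optics, workorder gives the robot as it stands.
- The arm moves only by the tool arm_command, never from a script. Its argument "targets" is a list of rows, each an object of numbers: "x", "y", "z": the shift along the tool's x, y, z in mm; "turn": the turn about the tool's x in rad. In form: [{"x": .., "y": .., "z": .., "turn": ..}, ...]. A call has 1 to 10 rows; each row shifts and turns the commanded pose from where the row before left it, along the tool's axes as they then stand; what a row does not reach is not made up. A row lasts 1/10 s, in which the tool goes at most 50 mm and 8.59 degrees, less where a joint would pass 70% of its speed; a pose out of reach is approached as far as the arm can. A call is refused whole if a number of a shift passes 50 or a number of a turn 0.15, either way. A call with a gripper value outside its range is refused whole. "grip" is the closure, from -1 (fully open) to 1 (shut), set as the call begins (left out, the last holds). The fingers move at their own pace and stop on an object; the grip force is fixed at half the most. Time passes only in rows, so rows that do not move let the fingers close. It gives the time, the measured TCP pose, the force and the opening at its end, in the units of the state.
- env.get_state(): the state, without advancing time (a new reading comes with each control period).
- optics.capture(name): name is "scene" or "top"; returns the picture (480x640x3 uint8, blue, green, red); there is no depth.
- optics.calibration(name): a dict with "K" (3x3 intrinsics, pixels), "R" (3x3) and "t" (3): a world point X has camera coordinates R X + t. Camera axes: x right, y down, z forward; pixel columns grow to the right and rows downward; lengths in m; the calibration is good to about 2 mm. A picture is of the moment at which its call begins. calibration takes no time and is no camera call.
- workorder.job_done(): hands the job in, once; it reports no verdict.
The state is a dict: "t": time; "joints": joint angles; "joint_velocities": joint speeds; "tau": joint torques, N m; "tool_pos": TCP position; "tcp_rot": TCP orientation; "ft_force": force on the tool from outside, world axes, zero at the start; "moment": the same for the moment, N m; "gripper_width": finger opening in m.
Only numpy, scipy, OpenCV 4.12 (cv2) and the standard library are available. Lean on these libraries where they do the work, as an engineer would, in place of code of your own. Each camera call takes 0.05 s, during which the arm holds its last target. There are 200 camera calls.

TASK

Take the blue-handled pry bar from the red tray, push its blade under the overhanging front lip of the orange cover and lever the cover up until its front snaps up past its two spring catches; leave it resting there on its housing, front edge up. Then lay the bar down flat again on the tray or the bench and let go. Do not touch the orange cover with the gripper, and leave the grey cover seated.

Things in the scene. Friction and masses are not known exactly. Their poses are not given: they have to be found in the camera images.
- pry_grip (a point): (Sizes in mm.) Centre of the pry bar's ribbed blue handle, 90 long (x), 24 wide (y), 20 high. Loose, 0.18 kg, lying level in a red tray (floor 4 mm thick, rim 14 high), so this point starts 14 above the bench. A flat steel blade, 20 wide, 5 thick, runs on along +x at mid-height; its tip is 155 from this point. Balances within 20 of this point.
- orange_lip (a point): Middle of the lower front edge of the orange cover: loose plate 90 mm long (from here along +x), 70 wide, 3 thick, raised panel on top; rear edge tucked under a fixed hook. Its first 22 overhang a flat step, leaving a 12 gap. A brass spring catch on each side edge, 11 behind the lip, holds it; about 15 N of lift frees it: once the lip is up about 8, the catches snap under the plate and keep it up.
- orange_housing: Fixed aluminium housing of the orange cover. Origin at bench level under the cover's middle, +x to the rear. Block (mm): x -95 to 55, y -57 to 57, 70 high. Seated lip: x -45, z 82. Free flat step (top z 70) from x -95 to -45; its front edge is the fulcrum: with the blade in 14, tilting the bar 0.45 rad frees the cover. Catch posts at y +-48 to 56, x -42 to -26, 100 high.
- grey_lip (a point): The same point of the grey cover, seated on a second, identical fixed housing beside the first; which is left and which right varies. Leave it seated.
Mind the look-alikes: they are no part of the job. Leave any turquoise look-alike of the orange_housing alone.

How it is judged:
By the outcome, as a careful person would: the job done as asked, in the order asked, and still so for the second after the job is handed in, with the robot touching nothing.
It also fails if it takes over 54 s, if anything falls off the work surface, if the arm or the gripper's body presses on something with over 40 N, if the wrist force passes 120 N, or if a joint passes its speed limit or range.

## Working session

There is one attempt and no reset: what is moved stays moved. The work goes in short steps, Python scripts to look and compute and a tool call to move; the robot and the scene stay as the last step left them, time stands still between calls to the robot, and variables do not carry over. Pictures are saved under pics/ and viewed, about 8 in all and at most 12, crops included, and the job is handed in when it is done.

Besides the shell and the picture viewer there is one more tool, called by a JSON object that holds its "op" and its "data". arm_command: Moves the arm, as the interface text tells. Its arguments: {"type":"object","properties":{"targets":{"type":"array","items":{"type":"object","properties":{"x":{"type":"number"},"y":{"type":"number"},"z":{"type":"number"},"turn":{"type":"number"}}}},"grip":{"type":"number"}},"required":["targets"]}

```bash
mkdir -p pics; ls; python3 - <<'E'
from cell import env,optics,workorder
import cv2,numpy as np
for n in("scene","top"):
    cv2.imwrite(f"pics/{n}0.png",optics.capture(n)); c=optics.calibration(n); print(n,c)
s=env.get_state();print(s,env.grip_point_offset)
E
```

```text
pics
scene {'K': array([[506.78486299,   0.        , 316.69182902],
       [  0.        , 506.78486299, 241.64251725],
       [  0.        ,   0.        ,   1.        ]]), 'R': array([[-0.85929672,  0.51126887, -0.01460452],
       [ 0.42533504,  0.69842494, -0.57558033],
       [-0.28407614, -0.5008061 , -0.81761482]]), 't': array([ 0.48562773, -0.12237717,  1.20745621])}
top {'K': array([[530.24256779,   0.        , 322.6350369 ],
       [  0.        , 530.24256779, 238.16292782],
       [  0.        ,   0.        ,   1.        ]]), 'R': array([[-0.0203784 , -0.99978443,  0.00397776],
       [-0.98806674,  0.01953169, -0.15278293],
       [ 0.1526723 , -0.00704376, -0.98825177]]), 't': array([-0.05271777,  0.53706483,  1.03396771])}
{'t': 0.1, 'joints': array([ 92.08731947,  28.7473595 , -24.45546871,  88.88355329,
        12.65089463,  65.2192438 , -12.04745477]), 'joint_velocities': array([-0.00552183, -0.12251097,  0.04686189, -0.14170376, -0.09300614,
        0.04997866, -0.03463766]), 'tau': array([-1.11997628e-02, -5.70809340e+01, -5.83861470e+00, -2.81742203e+01,
        1.04881087e-02,  5.68324554e-03,  1.73736106e-05]), 'tool_pos': array([ 0.14597946, -0.63277975,  0.23039068]), 'tcp_rot': array([177.54683279,  89.90309685, 100.54502939]), 'ft_force': array([-0.9457748 ,  0.46534954, -0.22545487]), 'moment': array([-0.02802447,  0.03132753, -0.02141634]), 'gripper_width': 0.08508888747532399} -0.0187
```

View pics/scene0.png

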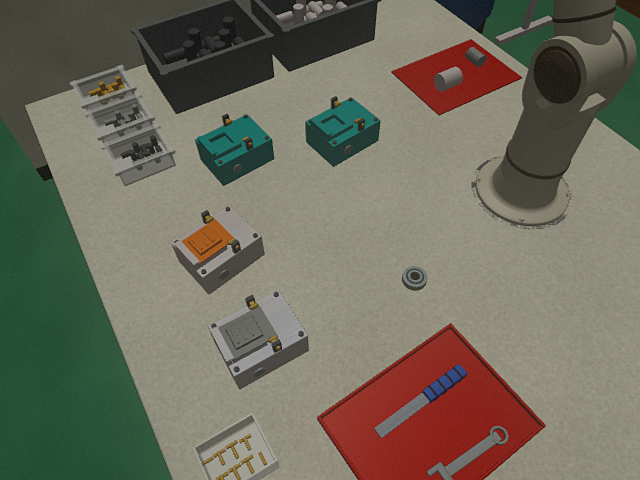

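View pics/top0.png

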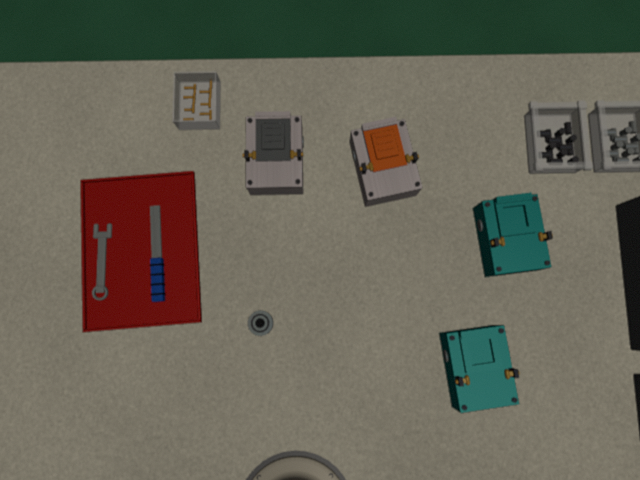

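Orange cover on grey housing is at top-view (385,150) and scene (208,240), with its free step toward the robot. The grey cover is at top (273,140). The turquoise look-alikes are at top (512,235) and (480,370). The blue-handled bar is at top (157,255), and the wrench at (100,260) isn't it. Next I measure, using one enlarged crop to confirm.

```bash
cat > h.py <<'E'
import cv2,numpy as np
from cell import env,optics
def ray(n,uv,z):
    c=optics.calibration(n);R,t,K=map(np.array,(c["R"],c["t"],c["K"]))
    C=-R.T@t; d=R.T@np.linalg.inv(K)@np.array([uv[0],uv[1],1.]); return C+d*(z-C[2])/d[2]
def proj(n,X):
    c=optics.calibration(n);p=c["K"]@(c["R"]@np.array(X)+c["t"]);return p[:2]/p[2]
def tri(a,b):
    A=[]
    for n,uv in(("scene",a),("top",b)):
        c=optics.calibration(n);P=c["K"]@np.c_[c["R"],c["t"]]
        A+=[uv[0]*P[2]-P[0],uv[1]*P[2]-P[1]]
    X=np.linalg.svd(np.array(A))[2][-1];return X[:3]/X[3]
def mask(im,lo,hi): return cv2.inRange(cv2.cvtColor(im,cv2.COLOR_BGR2HSV),lo,hi)
def big(m):
    return max(cv2.findContours(m,0,1)[0],key=cv2.contourArea)
E
python3 - <<'E'
from h import *
T=cv2.imread("pics/top0.png");S=cv2.imread("pics/scene0.png")
for n,im in(("top",T),("scene",S)):
    for nm,lo,hi in(("blue",(105,120,40),(130,255,255)),("orange",(5,180,120),(18,255,255))):
        m=cv2.morphologyEx(mask(im,lo,hi),cv2.MORPH_CLOSE,np.ones((9,9)));c=big(m)
        r=cv2.minAreaRect(c);print(n,nm,r)
        b=cv2.boxPoints(r)
        print(b.round(1).tolist(),cv2.approxPolyDP(c,3,True)[:,0].tolist())
        for z in ((.024,) if nm=="blue" else (.085,)):
            print([ray(n,p,z).round(4).tolist() for p in b])
def crop(im,x,y,w,h,s): return cv2.resize(im[y:y+h,x:x+w],None,fx=s,fy=s,interpolation=cv2.INTER_CUBIC)
a=crop(T,340,110,90,100,4.4);b=crop(S,165,195,110,100,4)
H=600;o=np.zeros((600,800,3),np.uint8);o[:a.shape[0],:a.shape[1]]=a;o[:b.shape[0],396:396+404]=b[:,:404]
cv2.imwrite("pics/c1.png",o);print(a.shape,b.shape)
E
```

```text
top blue ((157.0, 279.5), (43.0, 12.0), 90.0)
[[151.0, 258.0], [163.0, 258.0], [163.0, 301.0], [151.0, 301.0]] [[152, 258], [152, 300], [163, 300], [162, 259]]
[[0.5045, 0.2884, 0.024], [0.504, 0.2639, 0.024], [0.4164, 0.2617, 0.024], [0.4169, 0.2859, 0.024]]
top orange ((384.85302734375, 147.41177368164062), (41.47359085083008, 33.469913482666016), 75.96376037597656)
[[363.6000061035156, 131.39999389648438], [396.1000061035156, 123.19999694824219], [406.1000061035156, 163.5], [373.6000061035156, 171.60000610351562]] [[396, 125], [365, 131], [374, 170], [406, 163]]
[[0.7445, -0.1498, 0.085], [0.7603, -0.2157, 0.085], [0.6762, -0.2323, 0.085], [0.6608, -0.1671, 0.085]]
scene blue ((466.5, 13.5), (27.0, 53.0), 90.0)
[[440.0, 0.0], [493.0, 0.0], [493.0, 27.0], [440.0, 27.0]] [[440, 0], [477, 27], [493, 2]]
[[-0.3332, -0.7258, 0.024], [-0.4775, -0.6348, 0.024], [-0.3739, -0.5199, 0.024], [-0.237, -0.6058, 0.024]]
scene orange ((207.70201110839844, 240.01400756835938), (28.14426612854004, 43.386444091796875), 55.304847717285156)
[[181.89999389648438, 240.8000030517578], [217.5, 216.10000610351562], [233.5, 239.1999969482422], [197.89999389648438, 263.8999938964844]] [[215, 220], [182, 241], [199, 263], [232, 237]]
[[0.7544, -0.2166, 0.085], [0.6657, -0.2372, 0.085], [0.6625, -0.1652, 0.085], [0.7485, -0.1476, 0.085]]
(440, 396, 3) (400, 440, 3)
```

View pics/c1.png

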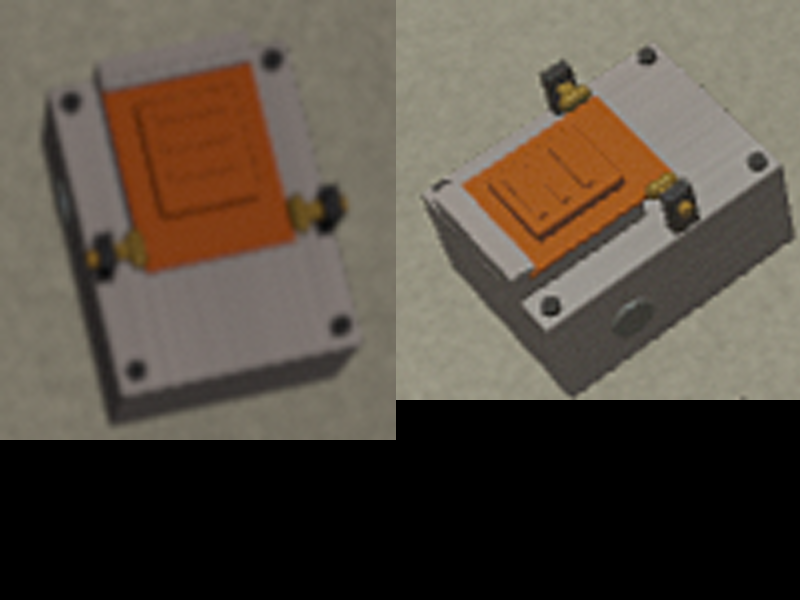

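```bash
python3 - <<'E'
from h import *
T=cv2.imread("pics/top0.png");S=cv2.imread("pics/scene0.png")
def sub(n,im,p,w=4):
    g=255-cv2.cvtColor(im,cv2.COLOR_BGR2GRAY).astype(float);x,y=int(round(p[0])),int(round(p[1]))
    q=g[y-w:y+w+1,x-w:x+w+1];q=np.clip(q-np.percentile(q,75),0,None);yy,xx=np.mgrid[-w:w+1,-w:w+1]
    return x+(q*xx).sum()/q.sum(),y+(q*yy).sum()/q.sum()
tp=[(370.9,194.1),(417.3,184.1),(401.8,123.6),(355.9,133.2)]
sp=[(165+(550-396)/4,195+306/4),(165+(757-396)/4,195+162/4),(165+(647-396)/4,195+55/4)]
P=[ray("top",p,.070) for p in tp]; Q=[ray("scene",p,.070) for p in sp]
print(np.round(P,4).tolist());print(np.round(Q,4).tolist())
Pm=np.mean(P,0);d1=P[2]-P[1];d2=P[3]-P[0];d3=P[0]-P[1];print(Pm,[np.degrees(np.arctan2(d[1],d[0])) for d in(d1,d2)],np.degrees(np.arctan2(-d3[0],d3[1])), [np.linalg.norm(d) for d in (d1,d2,d3)])
# blade: low saturation on red, column centres per row
h=cv2.cvtColor(T,cv2.COLOR_BGR2HSV)
pts=[]
for v in range(200,262,6):
    r=h[v,140:175,1]; xs=np.where(r<110)[0]+140; print(v,xs.min() if len(xs) else None,xs.max() if len(xs) else None)
b=mask(T,(105,120,40),(130,255,255))
for v in range(256,304,6):
    xs=np.where(b[v,140:175])[0]+140; print('b',v,xs.min() if len(xs) else None,xs.max() if len(xs) else None)
for v in range(200,212): print(v,h[v,155].tolist())
E
```

```text
[[0.6187, -0.1616, 0.07], [0.6375, -0.2554, 0.07], [0.765, -0.2298, 0.07], [0.7464, -0.1354, 0.07]]
[[0.7448, -0.1358, 0.07], [0.617, -0.1612, 0.07], [0.6357, -0.2563, 0.07]]
[ 0.69189618 -0.19556137  0.07      ] [np.float64(11.356510680170594), np.float64(11.59525976602843)] 11.300565433877306 [np.float64(0.1301313331405783), np.float64(0.1303041397350737), np.float64(0.09567782540095252)]
200 None None
206 150 159
212 150 159
218 150 159
224 151 160
230 151 160
236 151 160
242 151 161
248 151 161
254 152 161
260 None None
b 256 None None
b 262 151 162
b 268 151 162
b 274 151 161
b 280 151 163
b 286 152 163
b 292 152 163
b 298 152 163
200 [2, 239, 98]
201 [1, 230, 100]
202 [0, 222, 100]
203 [2, 237, 100]
204 [1, 201, 100]
205 [2, 116, 92]
206 [15, 18, 83]
207 [60, 9, 82]
208 [40, 9, 81]
209 [40, 19, 82]
210 [30, 13, 81]
211 [40, 9, 81]
```

```bash
cat >> h.py <<'E'
from scipy.spatial.transform import Rotation as Ro
def toolR(): return Ro.from_euler('xyz',env.get_state()["tcp_rot"],degrees=True).as_matrix()
def plan(tgt,yawbar=None):
    """tool-frame shift (mm) to TCP target; turn (rad) to bring jaws across bar yaw"""
    s=env.get_state();R=toolR();d=R.T@(np.array(tgt)-s["tool_pos"])*1000
    o="shift x%.1f y%.1f z%.1f"%tuple(d)
    if yawbar is not None:
        a=np.arctan2(R[1,2],R[0,2]);b=np.radians(yawbar+90);q=(b-a+np.pi/2)%np.pi-np.pi/2
        o+=" turn %.3f (world yaw %+.3f)"%(-q,q)
    print("t%.2f"%s["t"],s["tool_pos"].round(4),o,"w%.4f"%s["gripper_width"],"F",s["ft_force"].round(1))
E
python3 - <<'E'
from h import *
a=ray("top",(154.7,205.),.0165);b=ray("top",(157.7,301),.024);f=ray("top",(156.9,258),.024)
print(a,b,f,np.degrees(np.arctan2(*(a-b)[1::-1])))
yw=np.degrees(np.arctan2(*(a-b)[1::-1]));u=np.array([np.cos(np.radians(yw)),np.sin(np.radians(yw))])
print("centre est",a[:2]-.155*u,b[:2]+.045*u,f[:2]-.045*u)
print(toolR().round(3));
plan((.461,.275,.15),yw)
E
```

```text
[0.61691031 0.28633615 0.0165    ] [0.41665816 0.27237978 0.024     ] [0.50421132 0.27638296 0.024     ] 3.9867241221968897
centre est [0.46228538 0.27555972] [0.46154927 0.27550842] [0.45932021 0.27325432]
[[-0.     0.974  0.225]
 [ 0.002  0.225 -0.974]
 [-1.     0.    -0.002]]
t0.10 [ 0.146  -0.6328  0.2304] shift x81.8 y511.1 z-813.5 turn 0.157 (world yaw -0.157) w0.0851 F [-0.9  0.5 -0.2]
```

{"op": "arm_command", "data": {"grip": -1, "targets": [{"y": 33, "z": -33, "turn": 0.016}, {"y": 33, "z": -33, "turn": 0.016}, {"y": 33, "z": -33, "turn": 0.016}, {"y": 33, "z": -33, "turn": 0.016}, {"y": 33, "z": -33, "turn": 0.016}, {"y": 33, "z": -33, "turn": 0.016}, {"y": 33, "z": -33, "turn": 0.016}, {"y": 33, "z": -33, "turn": 0.016}, {"y": 33, "z": -33, "turn": 0.016}, {"y": 33, "z": -33}]}}

```text
invalid input at $.targets[0]: expected keys x, y, z, turn
```

```bash
python3 -c "
from h import *
plan((.461,.275,.10),3.5)"
```

```text
t0.10 [ 0.146  -0.6328  0.2304] shift x131.8 y511.1 z-813.4 turn 0.166 (world yaw -0.166) w0.0851 F [-0.9  0.5 -0.2]
```

{"op": "arm_command", "data": {"grip": -1, "targets": [{"x": 0, "y": 33, "z": -33, "turn": 0.016}, {"x": 0, "y": 33, "z": -33, "turn": 0.016}, {"x": 0, "y": 33, "z": -33, "turn": 0.016}, {"x": 0, "y": 33, "z": -33, "turn": 0.016}, {"x": 0, "y": 33, "z": -33, "turn": 0.016}, {"x": 0, "y": 33, "z": -33, "turn": 0.016}, {"x": 0, "y": 33, "z": -33, "turn": 0.016}, {"x": 0, "y": 33, "z": -33, "turn": 0.016}, {"x": 0, "y": 33, "z": -33, "turn": 0.016}, {"x": 0, "y": 33, "z": -33, "turn": 0.016}]}}

```text
t: 1.1
tool_pos: [0.4216, -0.2552, 0.2312]
tcp_rot: [-52.3, 90.0, -138.5]
ft_force: [-0.0, -0.6, -0.4]
gripper_width: 0.0855
```

```bash
python3 -c "
from h import *
plan((.461,.275,.10),3.5)"
```

```text
t1.10 [ 0.4216 -0.2552  0.2312] shift x131.1 y74.3 z-526.5 turn 0.005 (world yaw -0.005) w0.0855 F [-0.  -0.6 -0.4]
```

{"op": "arm_command", "data": {"targets": [{"x": 0, "y": 4, "z": -45, "turn": 0}, {"x": 0, "y": 4, "z": -45, "turn": 0}, {"x": 0, "y": 4, "z": -45, "turn": 0}, {"x": 0, "y": 4, "z": -45, "turn": 0}, {"x": 0, "y": 4, "z": -45, "turn": 0}, {"x": 0, "y": 4, "z": -45, "turn": 0}, {"x": 0, "y": 4, "z": -45, "turn": 0}, {"x": 0, "y": 4, "z": -45, "turn": 0}, {"x": 0, "y": 4, "z": -45, "turn": 0}, {"x": 0, "y": 0, "z": 0, "turn": 0}]}}

```text
t: 2.1
tool_pos: [0.4289, 0.1569, 0.232]
tcp_rot: [159.6, 89.8, 74.0]
ft_force: [0.2, -1.0, -0.2]
gripper_width: 0.0853
```

```bash
python3 -c "
from h import *
plan((.461,.275,.08),3.5)"
```

```text
t2.10 [0.4289 0.1569 0.232 ] shift x152.5 y40.8 z-114.6 turn 0.016 (world yaw -0.016) w0.0853 F [ 0.2 -1.  -0.2]
```

{"op": "arm_command", "data": {"targets": [{"x": 0, "y": 10, "z": -30, "turn": 0}, {"x": 30, "y": 10, "z": -30, "turn": 0}, {"x": 30, "y": 10, "z": -30, "turn": 0}, {"x": 30, "y": 10, "z": -20, "turn": 0}, {"x": 30, "y": 0, "z": 0, "turn": 0}, {"x": 20, "y": 0, "z": 0, "turn": 0}, {"x": 0, "y": 0, "z": 0, "turn": 0}, {"x": 0, "y": 0, "z": 0, "turn": 0}]}}

```text
t: 2.9
tool_pos: [0.4623, 0.2619, 0.0914]
tcp_rot: [-72.1, 89.9, -158.3]
ft_force: [0.8, -0.0, 1.0]
gripper_width: 0.0853
```

```bash
python3 - <<'E'
from h import *
plan((.461,.275,.01),3.5)
im=optics.capture("top");cv2.imwrite("pics/t1.png",cv2.resize(im[180:330,60:260],None,fx=4,fy=4))
E
```

```text
t2.90 [0.4623 0.2619 0.0914] shift x81.4 y-0.4 z-13.2 turn 0.006 (world yaw -0.006) w0.0853 F [ 0.8 -0.   1. ]
```

View pics/t1.png

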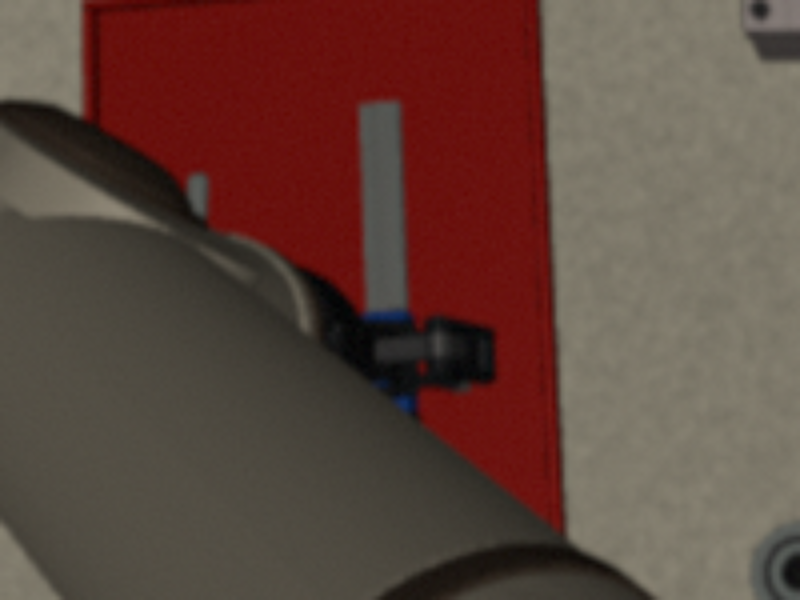

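The crop shows the open jaws straddling the blue handle at about (157,267) full-image px, with the blade free ahead. The grasp needs 13 mm more to the left, then down.

{"op": "arm_command", "data": {"targets": [{"x": 0, "y": 0, "z": -13, "turn": 0.006}, {"x": 20, "y": 0, "z": 0, "turn": 0}, {"x": 20, "y": 0, "z": 0, "turn": 0}, {"x": 20, "y": 0, "z": 0, "turn": 0}, {"x": 13, "y": 0, "z": 0, "turn": 0}, {"x": 8, "y": 0, "z": 0, "turn": 0}, {"x": 0, "y": 0, "z": 0, "turn": 0}, {"x": 0, "y": 0, "z": 0, "turn": 0}]}}

```text
t: 3.75
tool_pos: [0.4624, 0.2755, 0.0114]
tcp_rot: [118.0, 89.9, 31.5]
ft_force: [0.3, 0.4, 0.5]
gripper_width: 0.0856
```

```bash
python3 -c "
from h import *
plan((.461,.275,.008),3.5)"
```

```text
t3.75 [0.4624 0.2755 0.0114] shift x3.4 y-1.4 z0.5 turn -0.000 (world yaw +0.000) w0.0856 F [0.3 0.4 0.5]
```

{"op": "arm_command", "data": {"grip": 1, "targets": [{"x": 2, "y": 0, "z": 0, "turn": 0}, {"x": 0, "y": 0, "z": 0, "turn": 0}, {"x": 0, "y": 0, "z": 0, "turn": 0}, {"x": 0, "y": 0, "z": 0, "turn": 0}, {"x": 0, "y": 0, "z": 0, "turn": 0}, {"x": 0, "y": 0, "z": 0, "turn": 0}, {"x": 0, "y": 0, "z": 0, "turn": 0}, {"x": 0, "y": 0, "z": 0, "turn": 0}]}}

```text
t: 4.55
tool_pos: [0.462, 0.2756, 0.0089]
tcp_rot: [121.9, 89.9, 35.4]
ft_force: [-0.1, 0.5, 5.3]
gripper_width: 0.0225
```

```bash
python3 -c "
from h import *
plan((.461,.275,.13),3.5)"
```

```text
t4.55 [0.462  0.2756 0.0089] shift x-121.1 y-0.9 z0.5 turn -0.000 (world yaw +0.000) w0.0225 F [-0.1  0.5  5.3]
```

{"op": "arm_command", "data": {"targets": [{"x": -20, "y": 0, "z": 0, "turn": 0}, {"x": -35, "y": 0, "z": 0, "turn": 0}, {"x": -35, "y": 0, "z": 0, "turn": 0}, {"x": -35, "y": 0, "z": 0, "turn": 0}, {"x": -35, "y": 0, "z": 0, "turn": 0}, {"x": 0, "y": 0, "z": 0, "turn": 0}, {"x": 0, "y": 0, "z": 0, "turn": 0}]}}

```text
t: 5.25
tool_pos: [0.4619, 0.2747, 0.1685]
tcp_rot: [71.0, 89.9, -15.6]
ft_force: [-0.1, -0.5, -2.9]
gripper_width: 0.0225
```

```bash
python3 -c "
from h import *
plan((.485,-.237,.17),11.4)
optics.capture('top')
im=optics.capture('scene');cv2.imwrite('pics/s2.png',im)
"
```

```text
t5.25 [0.4619 0.2747 0.1685] shift x-1.4 y-7.7 z512.1 turn -0.139 (world yaw +0.139) w0.0225 F [-0.1 -0.5 -2.9]
```

View pics/s2.png

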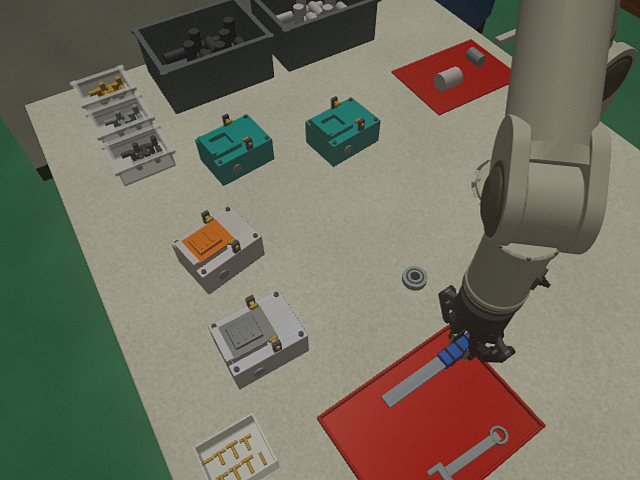

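The scene view shows the bar held in the jaws at (455,350), with its blade out to a tip at (387,402), clear of the tray. Next I move it over to the orange side.

{"op": "arm_command", "data": {"targets": [{"x": 0, "y": 0, "z": 20, "turn": 0}, {"x": 0, "y": 0, "z": 40, "turn": 0}, {"x": 0, "y": 0, "z": 45, "turn": 0}, {"x": 0, "y": 0, "z": 45, "turn": 0}, {"x": 0, "y": 0, "z": 45, "turn": 0}, {"x": 0, "y": 0, "z": 45, "turn": 0}, {"x": 0, "y": 0, "z": 45, "turn": 0}, {"x": 0, "y": 0, "z": 45, "turn": 0}, {"x": 0, "y": 0, "z": 45, "turn": 0}, {"x": 0, "y": 0, "z": 45, "turn": 0}]}}

```text
t: 6.35
tool_pos: [0.4856, -0.1457, 0.1666]
tcp_rot: [-114.1, 89.8, 159.4]
ft_force: [1.0, -0.4, -2.1]
gripper_width: 0.0223
```

{"op": "arm_command", "data": {"targets": [{"x": 0, "y": 0, "z": 40, "turn": 0}, {"x": 0, "y": 0, "z": 30, "turn": 0}, {"x": 0, "y": -4, "z": 20, "turn": 0}, {"x": 0, "y": -4, "z": 0, "turn": -0.05}, {"x": 0, "y": 0, "z": 0, "turn": -0.05}, {"x": 0, "y": 0, "z": 0, "turn": -0.039}, {"x": 0, "y": 0, "z": 0, "turn": 0}, {"x": 0, "y": 0, "z": 0, "turn": 0}, {"x": 0, "y": 0, "z": 0, "turn": 0}]}}

```text
t: 7.25
tool_pos: [0.4842, -0.2342, 0.1676]
tcp_rot: [-133.8, 89.9, 147.6]
ft_force: [0.1, -0.1, -2.3]
gripper_width: 0.0225
```

```bash
python3 - <<'E'
from h import *
plan((.485,-.237,.15),11.4)
for n in("top","scene"):
    im=optics.capture(n);cv2.imwrite(f'pics/{n}3.png',im)
S=cv2.imread('pics/scene3.png');T=cv2.imread('pics/top3.png')
a=cv2.resize(T[110:270,300:440],None,fx=2.8,fy=2.8);b=cv2.resize(S[170:330,170:380],None,fx=1.9,fy=1.9)
o=np.zeros((450,800,3),np.uint8);o[:a.shape[0],:a.shape[1]]=a;o[:b.shape[0],395:395+b.shape[1]]=b[:,:405];cv2.imwrite('pics/c3.png',o)
p=env.get_state()["tool_pos"];c=np.cos(np.radians(11.4));s=np.sin(np.radians(11.4))
tip=p+[.154*c,.154*s,.005]
print(tip,proj("top",tip),proj("scene",tip))
E
```

```text
t7.25 [ 0.4842 -0.2342  0.1676] shift x17.6 y0.2 z3.0 turn 0.000 (world yaw -0.000) w0.0225 F [ 0.1 -0.1 -2.3]
[ 0.63548476 -0.20379133  0.17297074] [399.16291202 171.29902237] [230.91084522 193.41794829]
```

View pics/c3.png

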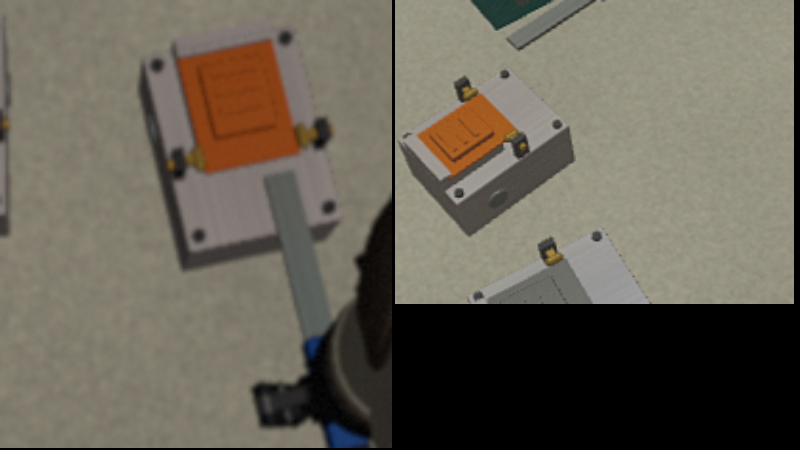

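The crop shows the blade tip over the free step, at top (400.7,172) and scene (232,192.6). That's within 1.5 px of prediction, so the bar is level. Descending to gap height.

{"op": "arm_command", "data": {"targets": [{"x": 20, "y": 0, "z": 2, "turn": 0}, {"x": 25, "y": 0, "z": 0, "turn": 0}, {"x": 25, "y": 0, "z": 0, "turn": 0}, {"x": 15, "y": 0, "z": 0, "turn": 0}, {"x": 10, "y": 0, "z": 0, "turn": 0}, {"x": 0, "y": 0, "z": 0, "turn": 0}, {"x": 0, "y": 0, "z": 0, "turn": 0}, {"x": 0, "y": 0, "z": 0, "turn": 0}]}}

```text
t: 8.15
tool_pos: [0.486, -0.2368, 0.0744]
tcp_rot: [50.1, 89.9, -28.5]
ft_force: [-0.3, 0.2, -1.2]
gripper_width: 0.0223
```

```bash
python3 - <<'E'
from h import *
plan((.485,-.237,.0715),11.4)
S=optics.capture("scene");T=optics.capture("top")
a=cv2.resize(T[110:270,320:440],None,fx=3,fy=3);b=cv2.resize(S[200:295,165:275],None,fx=4,fy=4)
o=np.zeros((480,800,3),np.uint8);o[:a.shape[0],:a.shape[1]]=a;o[:b.shape[0],360:]=b;cv2.imwrite('pics/c4.png',o)
p=env.get_state()["tool_pos"];c=np.cos(np.radians(11.4));s=np.sin(np.radians(11.4))
tip=p+[.154*c,.154*s,.0075]
print(tip,proj("top",tip),proj("scene",tip))
E
```

```text
t8.15 [ 0.486  -0.2368  0.0744] shift x2.9 y-1.0 z0.0 turn 0.001 (world yaw -0.001) w0.0223 F [-0.3  0.2 -1.2]
[ 0.63676535 -0.20637149  0.08183507] [393.69868586 183.39472644] [236.47979251 221.24914328]
```

View pics/c4.png

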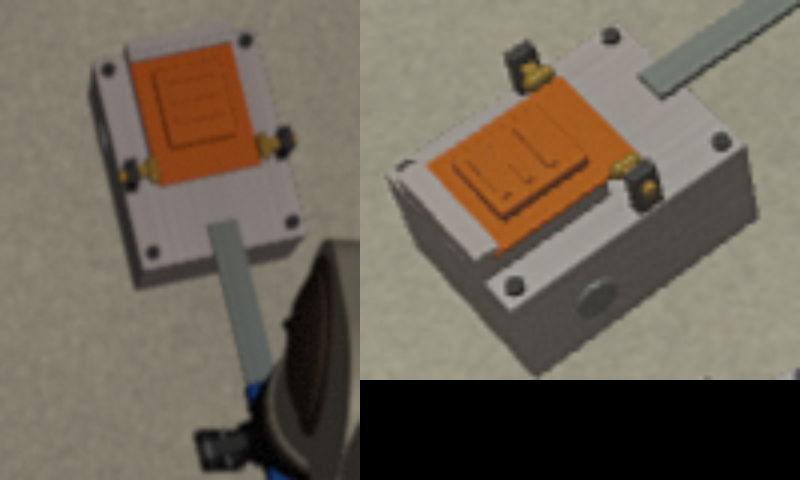

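The tip is centred on the step, about 32 mm short of the lip, at top (394,185) and scene (238,221). Lowering 3 mm, then advancing 47 mm.

{"op": "arm_command", "data": {"targets": [{"x": 2.5, "y": 0, "z": 0, "turn": 0}, {"x": 0, "y": 4, "z": 0, "turn": 0}, {"x": 0, "y": 6, "z": 0, "turn": 0}, {"x": 0, "y": 6, "z": 0, "turn": 0}, {"x": 0, "y": 6, "z": 0, "turn": 0}, {"x": 0, "y": 5, "z": 0, "turn": 0}, {"x": 0, "y": 3, "z": 0, "turn": 0}, {"x": 0, "y": 0, "z": 0, "turn": 0}]}}

```text
t: 9.05
tool_pos: [0.5151, -0.2301, 0.0708]
tcp_rot: [105.1, 90.0, 26.5]
ft_force: [-0.3, 0.3, -1.5]
gripper_width: 0.0223
```

{"op": "arm_command", "data": {"targets": [{"x": 0, "y": 4, "z": 0, "turn": 0}, {"x": 0, "y": 4, "z": 0, "turn": 0}, {"x": 0, "y": 4, "z": 0, "turn": 0}, {"x": 0, "y": 3, "z": 0, "turn": 0}, {"x": 0, "y": 3, "z": 0, "turn": 0}, {"x": 0, "y": 0, "z": 0, "turn": 0}, {"x": 0, "y": 0, "z": 0, "turn": 0}]}}

```text
t: 9.75
tool_pos: [0.532, -0.2268, 0.0707]
tcp_rot: [-110.3, 90.0, 171.2]
ft_force: [-0.2, -0.6, -2.4]
gripper_width: 0.0228
```

```bash
python3 - <<'E'
from h import *
plan((.485+.047*.98,-.237+.047*.198,.0715),11.4)
S=optics.capture("scene");T=optics.capture("top")
a=cv2.resize(T[110:270,320:440],None,fx=3,fy=3);b=cv2.resize(S[200:295,165:275],None,fx=4,fy=4)
o=np.zeros((480,800,3),np.uint8);o[:a.shape[0],:a.shape[1]]=a;o[:b.shape[0],360:]=b;cv2.imwrite('pics/c5.png',o)
E
```

```text
t9.75 [ 0.532  -0.2268  0.0707] shift x-0.8 y-1.1 z0.6 turn 0.001 (world yaw -0.001) w0.0228 F [-0.2 -0.6 -2.4]
```

View pics/c5.png

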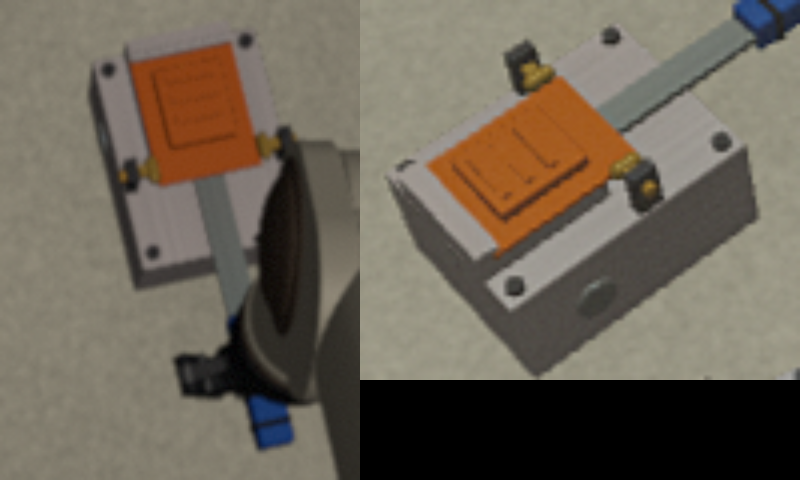

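The blade is under the orange lip with its entry at crop (610,118), centred between the catches, and contact force is about zero. Levering now, along an arc about the step edge.

{"op": "arm_command", "data": {"targets": [{"x": 2, "y": 0, "z": 0, "turn": 0}, {"x": 2, "y": 0, "z": 0, "turn": 0}, {"x": 2.5, "y": 0, "z": 0, "turn": 0}, {"x": 2.5, "y": 0, "z": 0, "turn": 0}, {"x": 2.5, "y": 0, "z": 0, "turn": 0}, {"x": 2.5, "y": 0.3, "z": 0, "turn": 0}, {"x": 2.5, "y": 0.5, "z": 0, "turn": 0}, {"x": 2, "y": 0, "z": 0, "turn": 0}, {"x": 0, "y": 0, "z": 0, "turn": 0}]}}

```text
t: 10.75
tool_pos: [0.5324, -0.2274, 0.0531]
tcp_rot: [-45.3, 89.9, -123.9]
ft_force: [-6.1, 1.1, 7.9]
gripper_width: 0.0227
```

{"op": "arm_command", "data": {"targets": [{"x": 2.5, "y": 0.4, "z": 0, "turn": 0}, {"x": 2.5, "y": 0.4, "z": 0, "turn": 0}, {"x": 2.5, "y": 0.5, "z": 0, "turn": 0}, {"x": 2.5, "y": 0.5, "z": 0, "turn": 0}, {"x": 2.5, "y": 0.6, "z": 0, "turn": 0}, {"x": 2, "y": 0.6, "z": 0, "turn": 0}, {"x": 0, "y": 0, "z": 0, "turn": 0}, {"x": 0, "y": 0, "z": 0, "turn": 0}]}}

```text
t: 11.55
tool_pos: [0.5353, -0.2266, 0.038]
tcp_rot: [-64.6, 89.9, -143.2]
ft_force: [-4.0, 0.3, 4.6]
gripper_width: 0.0224
```

{"op": "arm_command", "data": {"targets": [{"x": 2.3, "y": 0.7, "z": 0, "turn": 0}, {"x": 2.3, "y": 0.7, "z": 0, "turn": 0}, {"x": 2.3, "y": 0.8, "z": 0, "turn": 0}, {"x": 2.3, "y": 0.8, "z": 0, "turn": 0}, {"x": 2, "y": 0.8, "z": 0, "turn": 0}, {"x": 1, "y": 0.5, "z": 0, "turn": 0}, {"x": 0, "y": 0, "z": 0, "turn": 0}, {"x": 0, "y": 0, "z": 0, "turn": 0}]}}

```text
t: 12.35
tool_pos: [0.539, -0.226, 0.0255]
tcp_rot: [-84.4, 89.9, -163.0]
ft_force: [-6.1, -2.2, 4.2]
gripper_width: 0.0225
```

```bash
python3 - <<'E'
from h import *
plan((.532,-.2268,.0707),11.4)
S=optics.capture("scene");T=optics.capture("top")
a=cv2.resize(T[110:270,320:440],None,fx=3,fy=3);b=cv2.resize(S[200:295,165:275],None,fx=4,fy=4)
o=np.zeros((480,800,3),np.uint8);o[:a.shape[0],:a.shape[1]]=a;o[:b.shape[0],360:]=b;cv2.imwrite('pics/c6.png',o)
E
```

```text
t12.35 [ 0.539  -0.226   0.0255] shift x-45.2 y-7.1 z-0.5 turn -0.000 (world yaw +0.000) w0.0225 F [-6.1 -2.2  4.2]
```

View pics/c6.png

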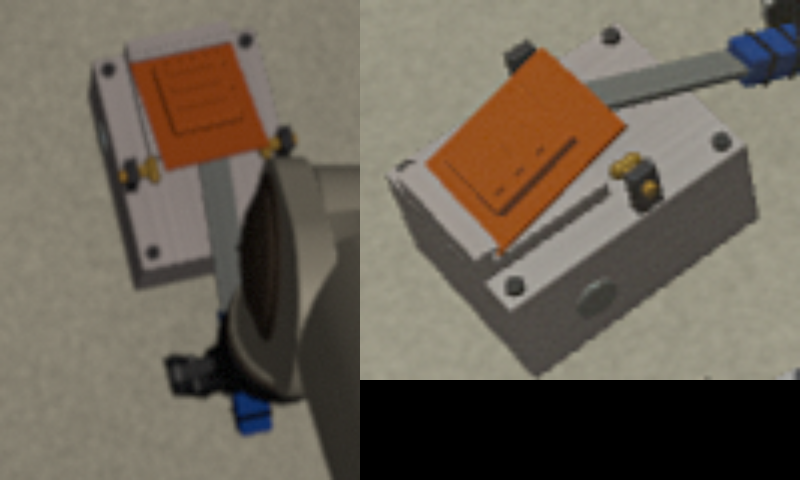

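The cover front is clearly up above both catches: lip at crop (565,90), catches at (537,75) and (627,165). The bar's friction in the pads holds its tilt, so raising it would drag the cover up. I'll slide the blade straight out, slightly down-slope.

{"op": "arm_command", "data": {"targets": [{"x": 0.4, "y": -1, "z": 0, "turn": 0}, {"x": 0.4, "y": -1, "z": 0, "turn": 0}, {"x": 0.4, "y": -1, "z": 0, "turn": 0}, {"x": 0, "y": -1.5, "z": 0, "turn": 0}, {"x": 0, "y": -2, "z": 0, "turn": 0}, {"x": 0, "y": -3, "z": 0, "turn": 0}, {"x": 0, "y": -4, "z": 0, "turn": 0}, {"x": 0, "y": -5, "z": 0, "turn": 0}, {"x": 0, "y": 0, "z": 0, "turn": 0}, {"x": 0, "y": 0, "z": 0, "turn": 0}]}}

```text
t: 13.45
tool_pos: [0.5215, -0.229, 0.0242]
tcp_rot: [-125.3, 90.0, 156.2]
ft_force: [0.2, -0.4, -2.5]
gripper_width: 0.0229
```

```bash
python3 - <<'E'
from h import *
plan((.532,-.2268,.0707),11.4)
S=optics.capture("scene");T=optics.capture("top")
a=cv2.resize(T[110:270,320:440],None,fx=3,fy=3);b=cv2.resize(S[200:295,165:275],None,fx=4,fy=4)
o=np.zeros((480,800,3),np.uint8);o[:a.shape[0],:a.shape[1]]=a;o[:b.shape[0],360:]=b;cv2.imwrite('pics/c7.png',o)
E
```

```text
t13.45 [ 0.5215 -0.229   0.0242] shift x-46.5 y10.7 z-0.1 turn 0.001 (world yaw -0.001) w0.0229 F [ 0.2 -0.4 -2.5]
```

View pics/c7.png

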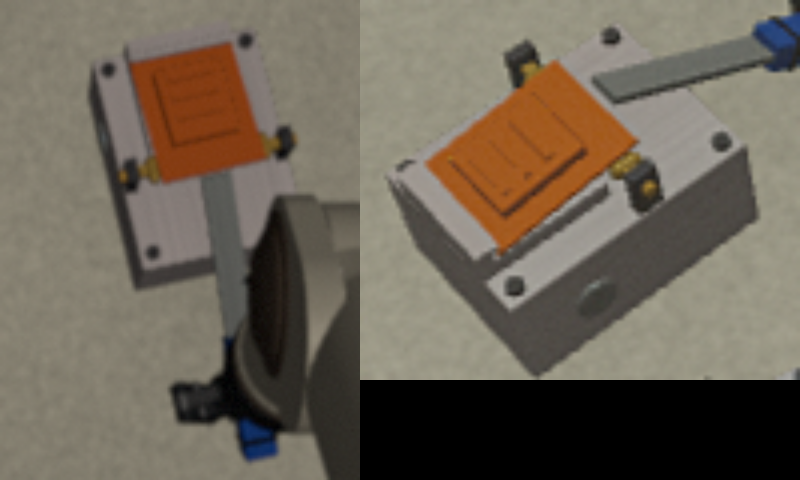

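The blade is out, its tip at crop (600,88). The cover now rests front-up on both brass catches, its lip above (530,72) and (625,165). Backing away 90 mm to lay the bar on clear bench.

{"op": "arm_command", "data": {"targets": [{"x": -1, "y": -10, "z": 0, "turn": 0}, {"x": 0, "y": -15, "z": 0, "turn": 0}, {"x": 0, "y": -20, "z": 0, "turn": 0}, {"x": 0, "y": -20, "z": 0, "turn": 0}, {"x": 0, "y": -15, "z": 0, "turn": 0}, {"x": 0, "y": -10, "z": 0, "turn": 0}, {"x": 0, "y": 0, "z": 0, "turn": 0}, {"x": 3, "y": 0, "z": 0, "turn": 0}, {"x": 3, "y": 0, "z": 0, "turn": 0}, {"x": 0, "y": 0, "z": 0, "turn": 0}]}}

```text
t: 14.55
tool_pos: [0.4367, -0.2467, 0.0206]
tcp_rot: [59.7, 89.8, -18.8]
ft_force: [-0.5, 0.8, 10.4]
gripper_width: 0.0225
```

{"op": "arm_command", "data": {"targets": [{"x": 1.5, "y": 0, "z": 0, "turn": 0}, {"x": 1.5, "y": 0, "z": 0, "turn": 0}, {"x": 1.5, "y": 0, "z": 0, "turn": 0}, {"x": 0, "y": 0, "z": 0, "turn": 0}, {"x": 0, "y": 0, "z": 0, "turn": 0}]}}

```text
t: 15.05
tool_pos: [0.4396, -0.2463, 0.0175]
tcp_rot: [65.6, 89.5, -12.8]
ft_force: [2.5, 3.8, 16.3]
gripper_width: 0.0224
```

{"op": "arm_command", "data": {"targets": [{"x": 1.5, "y": 0, "z": 0, "turn": 0}, {"x": 1.5, "y": 0, "z": 0, "turn": 0}, {"x": 1, "y": 0, "z": 0, "turn": 0}, {"x": 0, "y": 0, "z": 0, "turn": 0}, {"x": 0, "y": 0, "z": 0, "turn": 0}]}}

```text
t: 15.55
tool_pos: [0.4421, -0.2459, 0.0142]
tcp_rot: [69.1, 89.3, -9.2]
ft_force: [5.7, 3.6, 18.3]
gripper_width: 0.0221
```

{"op": "arm_command", "data": {"targets": [{"x": 1.5, "y": 0, "z": 0, "turn": 0}, {"x": 1.5, "y": 0, "z": 0, "turn": 0}, {"x": 0, "y": 0, "z": 0, "turn": 0}, {"x": 0, "y": 0, "z": 0, "turn": 0}]}}

```text
t: 15.95
tool_pos: [0.4437, -0.2455, 0.0115]
tcp_rot: [71.2, 89.1, -7.1]
ft_force: [8.8, 5.7, 17.3]
gripper_width: 0.0223
```

{"op": "arm_command", "data": {"targets": [{"x": 1.5, "y": 0, "z": 0, "turn": 0}, {"x": 1.5, "y": 0, "z": 0, "turn": 0}, {"x": 0, "y": 0, "z": 0, "turn": 0}, {"x": 0, "y": 0, "z": 0, "turn": 0}]}}

```text
t: 16.35
tool_pos: [0.4448, -0.2455, 0.0089]
tcp_rot: [70.9, 89.0, -7.4]
ft_force: [9.7, 6.3, 19.5]
gripper_width: 0.0224
```

{"op": "arm_command", "data": {"grip": -1, "targets": [{"x": 0, "y": 0, "z": 0, "turn": 0}, {"x": 0, "y": 0, "z": 0, "turn": 0}, {"x": 0, "y": 0, "z": 0, "turn": 0}, {"x": 0, "y": 0, "z": 0, "turn": 0}, {"x": 0, "y": 0, "z": 0, "turn": 0}, {"x": 0, "y": 0, "z": 0, "turn": 0}, {"x": 0, "y": 0, "z": 0, "turn": 0}, {"x": 0, "y": 0, "z": 0, "turn": 0}]}}

```text
t: 17.15
tool_pos: [0.4336, -0.2469, 0.0049]
tcp_rot: [-142.9, 90.0, 138.6]
ft_force: [-0.1, -0.4, 0.5]
gripper_width: 0.0855
```

{"op": "arm_command", "data": {"targets": [{"x": -15, "y": 0, "z": 0, "turn": 0}, {"x": -30, "y": 0, "z": 0, "turn": 0}, {"x": -40, "y": 0, "z": 0, "turn": 0}, {"x": -40, "y": 0, "z": 0, "turn": 0}, {"x": -30, "y": 0, "z": 30, "turn": 0}, {"x": 0, "y": 0, "z": 40, "turn": 0}, {"x": 0, "y": 0, "z": 40, "turn": 0}, {"x": 0, "y": 0, "z": 40, "turn": 0}, {"x": 0, "y": 0, "z": 0, "turn": 0}, {"x": 0, "y": 0, "z": 0, "turn": 0}]}}

```text
t: 18.15
tool_pos: [0.4631, -0.3943, 0.1604]
tcp_rot: [139.6, 90.0, 60.9]
ft_force: [0.2, 0.6, -0.4]
gripper_width: 0.0854
```

```bash
python3 - <<'E'
from h import *
plan((.44,-.246,.02),11.4)
S=optics.capture("scene");T=optics.capture("top")
a=cv2.resize(T[100:330,230:450],None,fx=1.8,fy=1.8);b=cv2.resize(S[190:390,165:365],None,fx=2,fy=2)
o=np.zeros((420,800,3),np.uint8);o[:a.shape[0],:a.shape[1]]=a;o[:b.shape[0],400:]=b;cv2.imwrite('pics/c8.png',o)
E
```

```text
t18.15 [ 0.4631 -0.3943  0.1604] shift x140.5 y6.5 z-149.9 turn -0.001 (world yaw +0.001) w0.0854 F [ 0.2  0.6 -0.4]
```

View pics/c8.png

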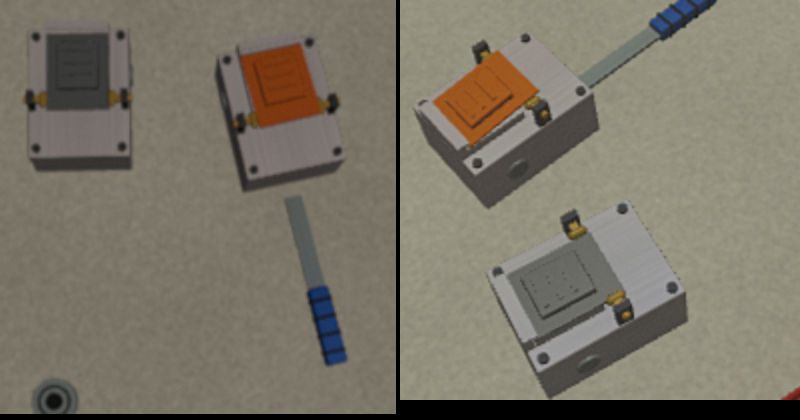

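The bar lies released on open bench, its tip at top (393,210), clear of the housing. The orange cover is front-up on its catches, the grey cover is still seated under its own, and the gripper is away. I'm handing the job in.

```bash
python3 - <<'E'
from h import *
from cell import workorder
S=optics.capture("scene");T=optics.capture("top")
K=np.ones((9,9))
co=[cv2.approxPolyDP(big(cv2.morphologyEx(mask(i,(5,180,90),(18,255,255)),cv2.MORPH_CLOSE,K)),3,True)[:,0] for i in(S,T)]
s=sorted(co[0].tolist(),key=lambda p:p[0]);t=sorted(co[1].tolist(),key=lambda p:p[0])
print(s,t)
print("right lip corner",tri(max(s,key=lambda p:p[0]-p[1]*0+0) if 0 else min(s,key=lambda p:p[1]),max(t,key=lambda p:p[0])).round(4),"left lip corner",tri(max(s,key=lambda p:p[0]),max(t,key=lambda p:p[1])).round(4))
print(workorder.job_done())
E
```

```text
[[182, 240], [200, 262], [214, 216], [233, 235]] [[364, 132], [374, 169], [396, 125], [408, 161]]
right lip corner [ 0.6756 -0.2328  0.0977] left lip corner [ 0.6618 -0.1662  0.0983]
the job is handed in; nothing more can be done
None
```

The orange cover is up on its two catches and the pry bar is lying on the bench. The job was handed in at about 18 s of the 54 s allowed.

- **What I did:** I took the bar from the tray and pushed the blade about 14 mm under the orange lip. I levered over the step edge until the front snapped past both catches, then slid the blade out. I laid the bar on clear bench in front of the housing, let go, and moved the gripper away.
- **Cover height:** Triangulating the lip's top corners gave z of about 98 mm on both sides, against about 85 mm seated. That puts the front about 13 mm up and level side to side.
- **Other checks:** In the last picture the grey cover was still seated. The highest wrist force I read was about 23 N, and the gripper stayed clear of the orange cover.
- **Not confirmed:** I judged the bar flat from the top view only, because the housing hid its tip in the other camera. It was still slightly tilted when I released it. No check failed or disagreed.

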